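# Put the succulent under the swing-arm plant lamp

## Task

Swing the plant lamp clear of the wooden herb tray, move the small white pot with the succulent from between its two jars into the tray's free bay so that it stands squarely on the green mat, then swing the lamp back so that its head is directly over that pot. Swing the lamp gently, set the pot down rather than dropping it, do not squeeze the plant, and leave everything else where it stands.

Things in the scene. Friction and masses are not known exactly. Their poses are not given: they have to be found in the camera images.
- tray: Fixed wooden tray, board 150 (x) x 136 (y) x 10 mm, origin under its centre; a 50 mm wide tongue runs to x = 195 mm with the lamp post (16 mm) at x = 170. Upright sides 8 mm thick at y = -64, 0, 64 mm, x -65 to 65, tops at z = 84 mm, make two bays 56 mm wide, open at both x ends, centred at x = 0, y = -32 and 32: one holds the fern, one the green mat. Fingers fit only at a potted bay's ends.
- baymat: Fixed green mat on the floor of the free bay, 74 mm along its x, 52 mm along y, 4 mm thick; same axes as the tray. Origin at the centre of its underside, so its top is 4 mm above it (14 mm above the table).
- lamp (a joint): Angle (rad) of the lamp arm about the post. At 0 the arm points along the tray's -x, over the middle between the two bays; positive turns it counter-clockwise seen from above (head towards the tray's -y). Stops at -1.5 and 1.5. It swings level, stays where it is left, and takes 1 to 2 N at the knob.
- lamp_hinge (a point): Point on the lamp's hinge axis, 153 mm above the table. The arm is a flat bar 16 mm wide, 165 mm above the table.
- lamp_knob (a point): Centre of the top (z = 215 mm) of the upright round black knob, 24 mm diameter, 42 mm tall, on the middle of the lamp head. The head is a white disc 100 mm across, 152 to 173 mm above the table. Knob and head centre are 173 mm from the hinge axis, so the head can stand exactly over the middle of either bay.
- pot: The pot to move: white, terracotta foot, loose, about 0.37 kg, 66 (x) x 46 (y) x 56 mm to the rim, solid, succulent on top. Origin under its centre. It starts on the slate between the two short jars, 6 mm off its x ends, so there it can only be taken across its 46 mm width; in the bay its x lies along the tray's x (either way round) and it can only be held by its ends.
- succulent: The green plant in that pot, within 22 mm of the pot's middle along the pot's x and 15 mm along y, rising 30 mm above the rim. Origin at the pot's middle, at rim height. Not to be squeezed.
- fern: Bystander: dark green pot of the same size as the white one, with a small fern rising 28 mm above its rim, standing in the tray's other bay. Origin at the centre of the underside.
- jar_a: Bystander: short glass jar with cork lid, 72 mm diameter, 88 mm tall, at one end of the white pot. Origin at the centre of the underside.
- jar_b: Bystander: a second such jar, at the pot's other end.
- bowl: Bystander: blue bowl, 100 mm diameter, 50 mm tall, on the cork trivet. Origin under its middle.
- mill: Bystander: dark wooden pepper mill, 48 mm diameter, 105 mm tall, on the cork trivet. Origin under its middle.
- cup: Bystander: white cup, 60 mm diameter, 60 mm tall, on the table in front. Origin under its middle.
- salt: Bystander: marble salt pot, 56 mm diameter, 50 mm tall, on the table in front. Origin under its middle.
- slate: Fixed dark slate mat lying on the table, 130 x 270 x 4 mm, under the white pot and its jars, to the left or the right of the tray. Origin at the centre of its underside.
- trivet: Fixed cork mat lying on the table, 130 x 270 x 4 mm, on the tray's other side, under the bowl and the mill. Origin at the centre of its underside.

How it is judged:
By the outcome, as a careful person would: the job done as asked, in the order asked, and still so for the second after the job is handed in, with the robot touching nothing.
It also fails if it takes over 72 s, if anything falls off the work surface, if the arm or the gripper's body presses on something with over 40 N, if the wrist force passes 120 N, or if a joint passes its speed limit or range.

## Robot

A 7-joint arm with a two-finger parallel gripper is mounted at the origin on the work surface. World frame = base frame: x ahead of the robot, y to its left, z up, the work surface at z = 0. Lengths are in mm, angles in rad, forces in N, time in s.
With the tool pointing down it reaches from about 425 to 875 mm from the base axis. Payload 8.4 kg.
Tool frame: the origin (TCP) lies at the very end of the fingers, on their centre line; the grasp point (between the pads) lies 19 mm behind it (manip.pinch_z is the distance from the TCP to the grasp point, in mm); z points along the fingers, y is the line along which they close (so a half turn about z gives the same grasp; the last joint's range is limited). The gripper opens to 85 mm and grips with 20 to 120 N. Pads are 22 mm wide; open, the fingers measure 114 mm over their backs; the gripper's body (76 mm by 85 mm) begins 54 mm behind the grasp point. The pads swing forward as they close: fully open they stand 13 mm farther back than shut.
Start: joints at [-1.228, 0.333, 0.04, 1.465, -0.013, 1.343, -0.059], TCP at [277.916, 587.56, 231.308] pointing down, gripper open.
Joint ranges: [-2.58, 2.58], [-0.38, 2.09], [-1.3, 1.39], [0.25, 2.4], [-1.5, 4.64], [0.08, 2.09], [-2.65, 2.65]. Speed limits (rad/s): [2.22, 2.22, 2.79, 2.79, 3.14, 3.14, 3.14].

## Interface

Orientations are given as [roll, pitch, yaw] about the fixed x, y, z axes, in that order (R = Rz(yaw) Ry(pitch) Rx(roll)).
In Python, from plant import manip, viewer gives the robot as it stands. The module is installed in compiled form; this text tells all that it offers.
- The arm moves only by the tool arm_command, never from a script. Its arguments are lists of equal length, an entry for each row: "grip": the opening, from 0 (shut) to 1 (fully open); "xyz": the shift along the tool's x, y, z in mm, a list of three; "spin": the turn about the tool's z in rad. In form: {"grip": [grip, ...], "xyz": [[x, y, z], ...], "spin": [spin, ...]}. A call has 1 to 12 rows; each row is the pose to reach, as a shift and turn from the pose commanded when the call began, along the tool's axes at that moment; what a row does not reach only later rows make up. A row lasts 1/10 s, in which the tool goes at most 50 mm and 8.59 degrees, less where a joint would pass 70% of its speed; a pose out of reach is approached as far as the arm can. A call with a gripper value outside its range is refused whole. The fingers move at their own pace and stop on an object; "force" is the grip in N (left out, the last holds). Time passes only in rows, so rows that repeat a pose let the fingers close. It gives the time, the measured TCP pose, the force, the opening and the grip force at its end, in the units of the state.
- manip.observe(): the state, without advancing time (a new reading comes with each control period).
- viewer.camera(name): name is "scene" or "top" or "wrist"; returns the picture (480x640x3 uint8, blue, green, red); there is no depth.
- viewer.camera_params(name): a dict with "fx", "fy", "cx", "cy" (pixels), "camera_from_world" (4x4, takes a point from world to camera coordinates). Camera axes: x right, y up, looking along -z (the intrinsics and any distortion apply to the point x, -y, -z); pixel columns grow to the right and rows downward; lengths in mm; the calibration is good to about 2 mm. A picture is of the moment at which its call begins: read the wrist's pose just before it. camera_params takes no time and is no camera call; for the wrist camera it gives the pose at the moment of the call.
- manip.hand_in(): hands the job in; it is judged then, once.
The state is a dict: "time": time; "joints": joint angles; "qvel": joint speeds; "joint_efforts": joint torques, N m; "tool_pos": TCP position; "ee_rot": TCP orientation; "wrist_force": force on the tool from outside, world axes, zero at the start; "torque": the same for the moment, N m; "width": finger opening in mm; "gripper_force": force on a finger pad.
Only numpy, scipy, OpenCV 4.12 (cv2) and the standard library are available. Lean on these libraries where they do the work, as an engineer would, in place of code of your own. Each camera call takes 0.05 s, during which the arm holds its last target. There are 200 camera calls.

## Working session

There is one attempt and no reset: what is moved stays moved. The work goes in short steps, Python scripts to look and compute and a tool call to move; the robot and the scene stay as the last step left them, time stands still between calls to the robot, and variables do not carry over. Pictures are saved under pics/ and viewed, at most 11 in all, crops included, and the job is handed in when it is done.

Besides the shell and the picture viewer there is one more tool, called after "Emit:" as name([rows], argument=value, ...), one row to a line, values as JSON. arm_command: Moves the arm, as the interface text tells. Its arguments: {"type":"object","properties":{"grip":{"type":"array","items":{"type":"number"}},"xyz":{"type":"array","items":{"type":"array","items":{"type":"number"}}},"spin":{"type":"array","items":{"type":"number"}},"force":{"type":"number"}},"required":["grip","xyz","spin"]}

```bash
mkdir -p pics; python3 - <<'E'
from plant import manip, viewer
import cv2,numpy as np
s=manip.observe();print({k:np.round(v,3) for k,v in s.items()})
for n in("scene","top"):
    cv2.imwrite(f"pics/{n}0.png",viewer.camera(n));p=viewer.camera_params(n);print(n,{k:np.round(v,3) for k,v in p.items()})
E
```

```text
{'time': np.float64(0.0), 'joints': array([-1.228,  0.334,  0.04 ,  1.466, -0.013,  1.343, -0.059]), 'qvel': array([ 0.   ,  0.   , -0.001,  0.002, -0.   , -0.001,  0.001]), 'joint_efforts': array([ 0.0000e+00, -6.5855e+01,  1.3650e+00, -4.0557e+01,  1.7000e-02,
        1.2000e-02, -0.0000e+00]), 'tool_pos': array([277.787, 587.132, 230.406]), 'ee_rot': array([-3.14,  0.  ,  2.7 ]), 'wrist_force': array([ 0.246, -0.73 ,  0.021]), 'torque': array([-0.004, -0.044,  0.004]), 'gripper_force': np.float64(0.0), 'width': np.float64(85.155)}
scene {'fx': np.float64(438.747), 'fy': np.float64(438.747), 'cx': np.float64(318.041), 'cy': np.float64(237.996), 'camera_from_world': array([[-1.000000e-01,  9.950000e-01,  6.000000e-03,  4.256200e+01],
       [-7.070000e-01, -7.500000e-02,  7.030000e-01,  3.109380e+02],
       [ 7.000000e-01,  6.600000e-02,  7.110000e-01, -1.616004e+03],
       [ 0.000000e+00,  0.000000e+00,  0.000000e+00,  1.000000e+00]])}
top {'fx': np.float64(472.924), 'fy': np.float64(472.924), 'cx': np.float64(321.914), 'cy': np.float64(239.114), 'camera_from_world': array([[ 2.600000e-02, -9.990000e-01, -2.700000e-02,  3.222000e+00],
       [ 9.930000e-01,  2.300000e-02,  1.140000e-01, -5.701690e+02],
       [-1.130000e-01, -3.000000e-02,  9.930000e-01, -1.152891e+03],
       [ 0.000000e+00,  0.000000e+00,  0.000000e+00,  1.000000e+00]])}
```

View pics/top0.png

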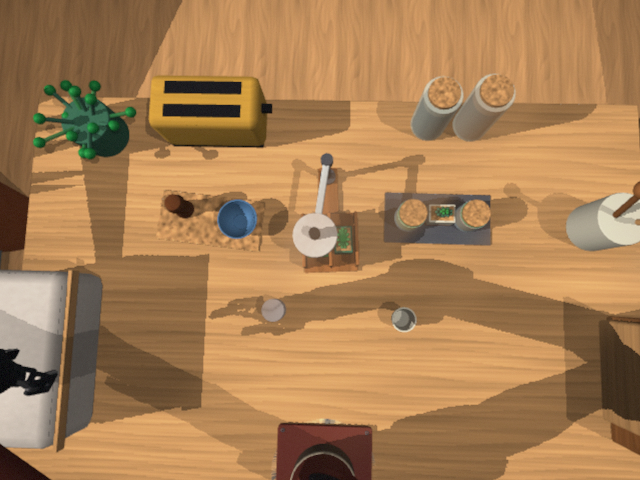

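View pics/scene0.png

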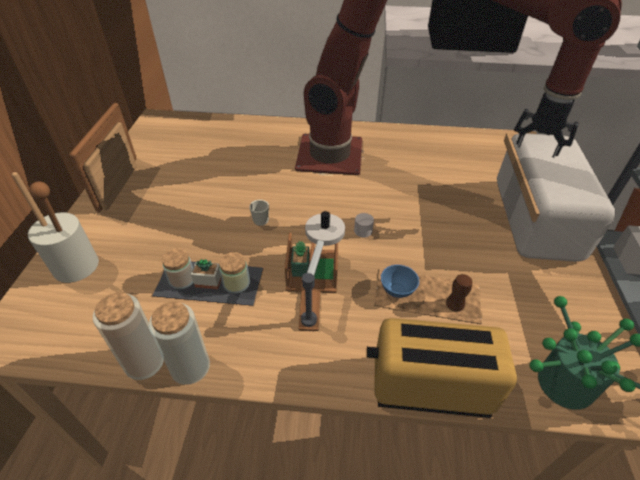

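The top view shows the knob near (315,233), post (327,160), jars (411,213) and (475,213), the white pot at (443,213), the fern in the right bay (345,240). The free bay is under the lamp on the left. I'll zoom in and measure.

```bash
cat > h.py <<'E'
import numpy as np,cv2
from plant import manip,viewer
def ray(P,uv,z):
    M=np.array(P["camera_from_world"]);R,t=M[:3,:3],M[:3,3]
    d=np.array([(uv[0]-P["cx"])/P["fx"],-(uv[1]-P["cy"])/P["fy"],-1.]);d=R.T@d;o=-R.T@t
    return o+d*(z-o[2])/d[2]
def proj(P,X):
    M=np.array(P["camera_from_world"]);p=M[:3,:3]@np.array(X,float)+M[:3,3]
    return np.array([P["cx"]-P["fx"]*p[0]/p[2],P["cy"]+P["fy"]*p[1]/p[2]])
def blobs(m,amin=20):
    c,_=cv2.findContours(m.astype(np.uint8),cv2.RETR_EXTERNAL,cv2.CHAIN_APPROX_NONE)
    return [(cv2.contourArea(k),cv2.minAreaRect(k),k) for k in c if cv2.contourArea(k)>=amin]
E
python3 - <<'E'
from h import *
im=cv2.imread("pics/top0.png");P=viewer.camera_params("top")
cr=im[145:280,295:495];cv2.imwrite("pics/crop0.png",cv2.resize(cr,None,fx=4,fy=4,interpolation=cv2.INTER_CUBIC))
for n,uv,z in(("knob",(315,233),215),("hinge",(327,160),180),("jara",(411,213),92),("jarb",(475,213),92),("pot",(443,213),60),("fern",(345,240),66)):
    print(n,np.round(ray(P,uv,z),1))
E
```

```text
knob [561.8  26.8 215. ]
hinge [731.3   6.  180. ]
jara [ 630.7 -195.3   92. ]
jarb [ 633.9 -346.6   92. ]
pot [ 637.9 -278.4   60. ]
fern [565.2 -40.   66. ]
```

View pics/crop0.png

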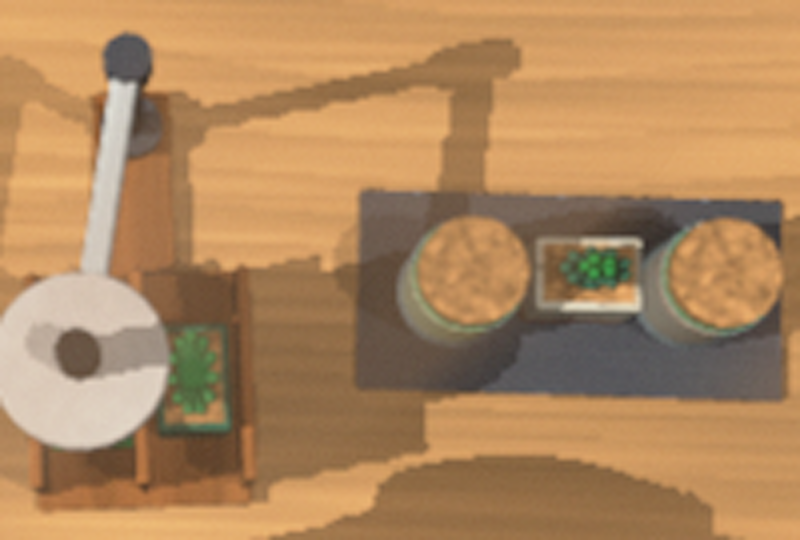

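```bash
python3 - <<'E'
from h import *
P=viewer.camera_params("top")
q=lambda u,v,z:np.round(ray(P,(295+(u+.5)/4-.5,145+(v+.5)/4-.5),z),1)
for n,u,v,z in(("knob",78,354,215),("head",80,360,173),("cap",127,58,185),("nl",39,508,10),("nr",252,498,10),("tl",95,93,10),("tr",172,93,10),("divtop_near",142,485,84),("divtop_near_r",248,480,84),("p1",537,238,60),("p2",642,238,60),("p3",642,311,60),("p4",537,307,60),("s1",362,189,4),("s2",783,201,4),("s3",783,400,4),("s4",357,387,4)):
    print(n,q(u,v,z))
E
```

```text
knob [561.5  28.6 215. ]
head [563.5  29.4 173. ]
cap [731.9   7.4 185. ]
nl [488.5  60.2  10. ]
nr [498.1 -74.6  10. ]
tl [758.7  31.9  10. ]
tr [759.7 -18.1  10. ]
divtop_near [500.4  -5.6  84. ]
divtop_near_r [504.9 -68.5  84. ]
p1 [ 659.2 -244.    60. ]
p2 [ 660.6 -307.9   60. ]
p3 [ 615.4 -307.7   60. ]
p4 [ 616.4 -244.    60. ]
s1 [ 700.  -142.4    4. ]
s2 [ 697.6 -412.2    4. ]
s3 [ 568.9 -410.3    4. ]
s4 [ 571.  -140.6    4. ]
```

The crop shows the knob at crop (78,354), the post cap at (127,58), and the tray's near corners at (39,508) and (252,498). That puts the lamp over the free bay, at about -0.185 rad. The pot rim corners span (537,238) to (642,311). Next I move above the knob, with the finger axis tangential to the swing.

Emit:
arm_command([
  [0, 0, -40],
  [-40, -31, -50],
  [-80, -62, -60],
  [-120, -93, -60],
  [-160, -124, -60],
  [-200, -155, -60],
  [-240, -186, -60],
  [-280, -217, -60],
  [-320, -248, -60],
  [-360, -279, -60],
  [-400, -310, -60],
  [-440, -341, -60],
], grip=[1, 1, 1, 1, 1, 1, 1, 1, 1, 1, 1, 1], spin=[0, 0, -0.05, -0.1, -0.15, -0.2, -0.25, -0.3, -0.317, -0.317, -0.317, -0.317])

```text
time: 1.3
tool_pos: [526.3, 96.8, 291.3]
ee_rot: [3.141, -0.0, 3.017]
wrist_force: [1.0, 0.8, -0.1]
width: 85.3
gripper_force: 0.0
```

Emit:
arm_command([
  [-22, -32, 0],
  [-43, -62, 0],
  [-43, -63, 0],
  [-43, -63, 0],
  [-43, -63, 0],
], grip=[0.7, 0.7, 0.7, 0.7, 0.7], spin=[0, 0, 0, 0, 0])

```text
time: 1.8
tool_pos: [560.4, 32.2, 291.0]
ee_rot: [3.141, -0.001, 3.018]
wrist_force: [0.3, -0.2, 0.1]
width: 59.8
gripper_force: 0.0
```

```bash
python3 - <<'E'
from h import *
P=viewer.camera_params("wrist");im=viewer.camera("wrist");cv2.imwrite("pics/w1.png",im)
s=manip.observe();print(s["tool_pos"],s["ee_rot"],s["joints"].round(2) if hasattr(s["joints"],"round") else s["joints"])
print("TCP px",proj(P,s["tool_pos"]),"exp knob",proj(P,(561.5,28.6,215)))
np.save("w1.npy",P,allow_pickle=True)
E
```

```text
[560.37537055  32.48651082 291.09555648] [ 3.14124633e+00 -6.61150064e-04  3.01888076e+00] [-0.58  0.13  0.49  1.61 -0.06  1.42  1.37]
TCP px [324.06574243 305.75035402] exp knob [318.99299731 249.00059173]
```

View pics/w1.png

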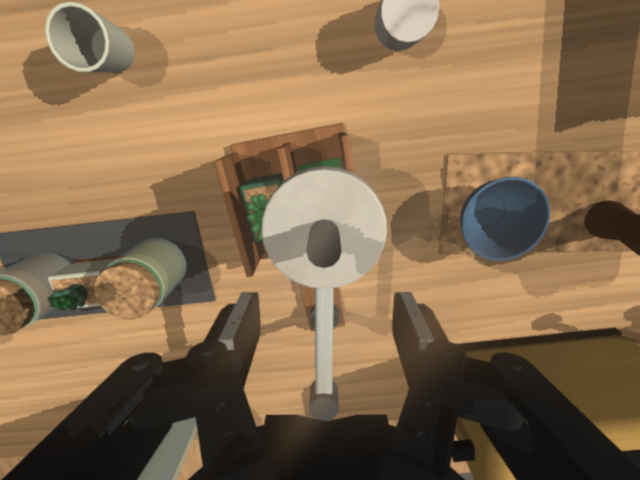

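```bash
python3 - <<'E'
from h import *
P=np.load("w1.npy",allow_pickle=True).item();im=cv2.imread("pics/w1.png")
print("cam",-np.array(P["camera_from_world"])[:3,:3].T@np.array(P["camera_from_world"])[:3,3])
g=im.max(2);hsv=cv2.cvtColor(im,cv2.COLOR_BGR2HSV)
m=(hsv[...,1]<60)&(g>110);m[:150]=0;m[300:]=0;m[:,:255]=0;m[:,395:]=0
for a,r,k in blobs(m,500):
    e=cv2.fitEllipse(cv2.convexHull(k));print(a,e,ray(P,e[0],173))
k=(g<100);k[:205]=0;k[285:]=0;k[:,:295]=0;k[:,355:]=0
for a,r,c in blobs(k,200): print(a,cv2.boundingRect(c))
for v in(244,248,252): print(ray(P,(324,v),215))
print(ray(P,(323,400),185),ray(P,(323,410),180))
E
```

```text
cam [478.84971831  43.33695921 431.91910714]
11856.0 ((323.86407470703125, 230.15884399414062), (122.92124938964844, 128.0132293701172), 7.81293249130249) [562.35820552  31.54762761 173.        ]
759.0 (310, 225, 31, 42)
[558.38935955  32.34878762 215.        ]
[561.20236211  31.99610966 215.        ]
[564.0375253   31.64065333 215.        ]
[716.04084193  11.54633838 185.        ] [732.29886288   9.45576345 180.        ]
```

The wrist view shows the knob centred between the open fingers at about (324,250), with the head centre at (324,230). I'm descending and gripping gently.

Emit:
arm_command([
  [-1.5, -0.5, 0],
  [-1.5, -0.5, 40],
  [-1.5, -0.5, 75],
  [-1.5, -0.5, 100],
  [-1.5, -0.5, 107],
  [-1.5, -0.5, 107],
  [-1.5, -0.5, 107],
  [-1.5, -0.5, 107],
  [-1.5, -0.5, 107],
  [-1.5, -0.5, 107],
  [-1.5, -0.5, 107],
], grip=[0.7, 0.7, 0.7, 0.7, 0.7, 0.2, 0.2, 0.2, 0.2, 0.2, 0.2], spin=[0, 0, 0, 0, 0, 0, 0, 0, 0, 0, 0], force=20)

```text
time: 2.95
tool_pos: [563.2, 30.5, 186.0]
ee_rot: [3.14, 0.002, 3.017]
wrist_force: [-1.5, 0.4, 6.4]
width: 23.1
gripper_force: 21.7
```

Emit:
arm_command([
  [0, 1.7, -1],
  [-0.1, 5.2, -2],
  [-0.3, 10.4, -2],
  [-0.9, 17.3, -2],
  [-1.9, 25.9, -2],
  [-3.4, 34.4, -2],
  [-5.4, 42.8, -2],
  [-7.7, 51.1, -2],
  [-10.5, 59.3, -2],
  [-13.7, 67.4, -2],
  [-17.2, 75.2, -2],
  [-21.2, 82.9, -2],
], grip=[0.2, 0.2, 0.2, 0.2, 0.2, 0.2, 0.2, 0.2, 0.2, 0.2, 0.2, 0.2], spin=[0.01, 0.03, 0.06, 0.1, 0.15, 0.2, 0.25, 0.3, 0.35, 0.4, 0.45, 0.5])

```text
time: 4.15
tool_pos: [594.2, 109.6, 186.2]
ee_rot: [-3.141, 0.001, 2.514]
wrist_force: [5.0, -2.1, -3.2]
width: 23.3
gripper_force: 21.2
```

Emit:
arm_command([
  [-0.2, 8.6, 0],
  [-0.9, 17.3, 0],
  [-1.9, 25.9, 0],
  [-3.4, 34.4, 0],
  [-5.4, 42.8, 0],
  [-7.7, 51.1, 0],
  [-10.5, 59.3, 0],
  [-13.7, 67.4, 0],
  [-17.2, 75.2, 0],
  [-21.2, 82.9, 0],
  [-23.7, 87.4, 0],
  [-25.5, 90.4, 0],
], grip=[0.2, 0.2, 0.2, 0.2, 0.2, 0.2, 0.2, 0.2, 0.2, 0.2, 0.2, 0.2], spin=[0.05, 0.1, 0.15, 0.2, 0.25, 0.3, 0.35, 0.4, 0.45, 0.5, 0.53, 0.55])

```text
time: 5.35
tool_pos: [667.4, 168.4, 186.2]
ee_rot: [-3.141, 0.0, 1.966]
wrist_force: [1.7, -0.8, -2.0]
width: 23.5
gripper_force: 21.5
```

Emit:
arm_command([
  [0, 0, 0],
  [0, 0, 0],
  [0, 0, 0],
  [0, 0, -30],
  [0, 0, -70],
  [0, 0, -110],
  [0, 0, -115],
], grip=[0.7, 0.7, 0.7, 0.7, 0.7, 0.7, 0.7], spin=[0, 0, 0, 0, 0, 0, 0])

```text
time: 6.05
tool_pos: [668.7, 168.1, 307.4]
ee_rot: [3.134, 0.0, 1.967]
wrist_force: [0.2, -0.3, -0.1]
width: 59.8
gripper_force: 0.0
```

```bash
python3 - <<'E'
from h import *
P=viewer.camera_params("top");im=viewer.camera("top");cv2.imwrite("pics/t1.png",im)
print(manip.observe()["joints"])
cv2.imwrite("pics/t1c.png",cv2.resize(im[145:280,255:455],None,fx=4,fy=4,interpolation=cv2.INTER_CUBIC))
E
```

```text
[-0.71798328  0.42925628  0.6022183   1.26518726 -0.23965932  1.5114766
  0.24976594]
```

View pics/t1c.png

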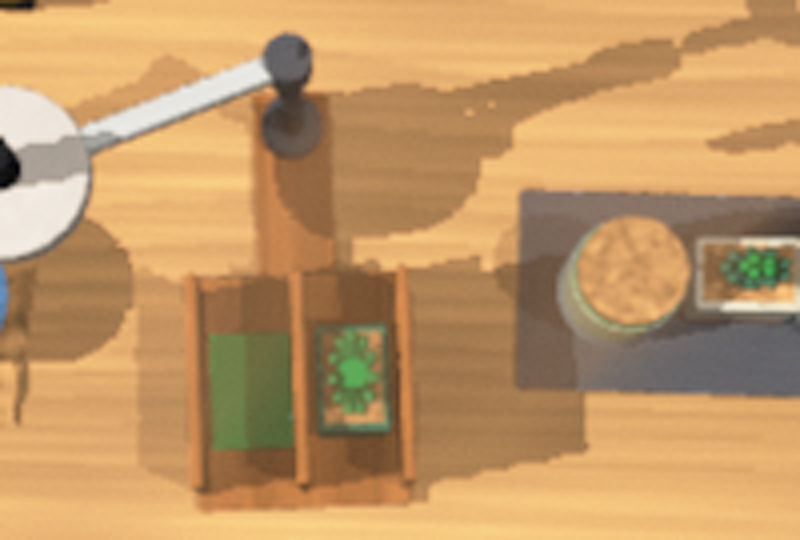

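```bash
python3 - <<'E'
from h import *
P=viewer.camera_params("top")
q=lambda u,v,z:np.round(ray(P,(255+(u+.5)/4-.5,145+(v+.5)/4-.5),z),1)
for n,u,v,z in(("Lnear",200,488,84),("Mnear",303,484,84),("Rnear",408,481,84),("Lfar",192,277,84),("Mfar",297,273,84),("Rfar",402,269,84),("matfar",250,333,14),("matnear",254,448,14),("nl",199,509,10),("nr",411,499,10)): print(n,q(u,v,z))
E
```

```text
Lnear [497.1  55.2  84. ]
Mnear [501.   -6.2  84. ]
Rnear [504.3 -68.5  84. ]
Lfar [624.3  63.8  84. ]
Mfar [6.281e+02 5.000e-01 8.400e+01]
Rfar [631.9 -62.7  84. ]
matfar [600.7  30.7  14. ]
matnear [527.1  26.2  14. ]
nl [487.8  60.2  10. ]
nr [497.5 -73.9  10. ]
```

Lamp is clear of the tray; free bay with green mat centre around crop (250,390), i.e. world (563.5,28.5), tray yaw 0.057. Now over to the pot.

Emit:
arm_command([
  [-30, -15, 0],
  [-70, -35, 0],
  [-110, -55, 0],
  [-150, -75, 0],
  [-190, -95, 0],
  [-230, -115, 0],
  [-270, -136, 0],
  [-310, -156, 20],
  [-350, -176, 40],
  [-380, -191, 60],
  [-398, -200, 60],
  [-398, -200, 60],
], grip=[1, 1, 1, 1, 1, 1, 1, 1, 1, 1, 1, 1], spin=[0.02, 0.06, 0.1, 0.15, 0.2, 0.25, 0.3, 0.35, 0.38, 0.396, 0.396, 0.396])

```text
time: 7.3
tool_pos: [633.1, -280.4, 239.2]
ee_rot: [-3.138, 0.001, 1.565]
wrist_force: [-0.8, -0.1, -0.3]
width: 85.7
gripper_force: 0.0
```

```bash
python3 - <<'E'
from h import *
viewer.camera("wrist");viewer.camera("wrist")
P=viewer.camera_params("wrist");im=viewer.camera("wrist");cv2.imwrite("pics/w2.png",im);np.save("w2.npy",P,allow_pickle=True)
s=manip.observe();print(s["tool_pos"],s["ee_rot"])
E
```

```text
[ 636.09187631 -275.0658331   240.62935061] [-3.14096276e+00 -1.04409875e-03  1.57142287e+00]
```

View pics/w2.png

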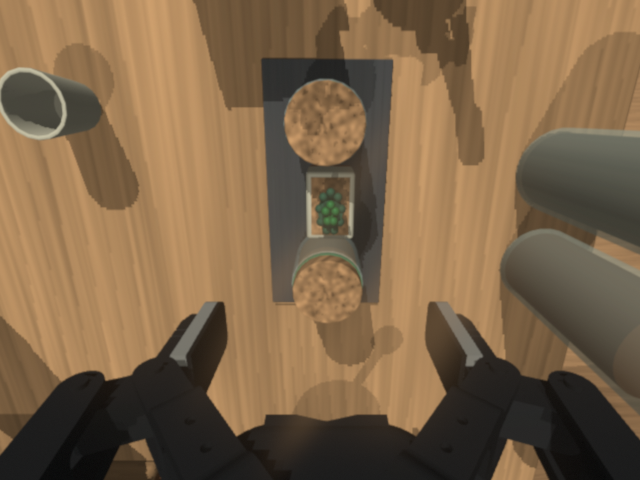

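```bash
python3 - <<'E'
from h import *
P=np.load("w2.npy",allow_pickle=True).item()
c=[ray(P,p,60) for p in((306.5,172.5),(355,172.5),(353.5,238),(307.5,238))]
for x in c: print(x.round(1))
print("c",np.mean(c,0).round(1)); print(ray(P,(325,122),92).round(1),ray(P,(327.5,288),92).round(1),"tcp px",proj(P,(636.1,-275.1,60)))
E
```

```text
[ 617.9 -241.6   60. ]
[ 662.3 -241.6   60. ]
[ 662.5 -305.2   60. ]
[ 617.6 -305.2   60. ]
c [ 640.1 -273.4   60. ]
[ 635. -197.   92.] [ 637.  -342.8   92. ] tcp px [326.42021188 208.02744123]
```

The wrist view shows the pot rim corners from (307,173) to (354,238) and the jar lids at (325,122) and (327,289). The pot centre is at about (639,-274), with clear room for the fingers on both sides. Descending.

Emit:
arm_command([
  [1, 3, 30],
  [1, 3, 75],
  [1, 3, 120],
  [1, 3, 160],
  [1, 3, 190],
  [1, 3, 205],
  [1, 3, 212],
  [1, 3, 215],
], grip=[1, 1, 1, 1, 1, 1, 1, 1], spin=[0, 0, 0, 0, 0, 0, 0, 0])

```text
time: 8.25
tool_pos: [639.8, -274.7, 26.9]
ee_rot: [3.141, 0.0, 1.572]
wrist_force: [-0.7, -0.2, -0.1]
width: 85.8
gripper_force: 0.0
```

Emit:
arm_command([
  [0, 0, 0],
  [0, 0, 0],
  [0, 0, 0],
  [0, 0, 0],
  [0, 0, 0],
  [0, 0, 0],
  [0, 0, 0],
], grip=[0.7, 0.4, 0.4, 0.4, 0.4, 0.4, 0.4], spin=[0, 0, 0, 0, 0, 0, 0], force=40)

```text
time: 8.95
tool_pos: [639.8, -275.5, 27.7]
ee_rot: [3.14, 0.0, 1.571]
wrist_force: [-0.6, 1.4, 6.7]
width: 45.1
gripper_force: 43.0
```

Emit:
arm_command([
  [0, 0, -8],
  [0, 0, -25],
  [0, 0, -50],
  [0, 0, -80],
  [0, 0, -105],
  [0, 0, -120],
  [6, -10, -125],
  [20, -30, -125],
  [37, -55, -125],
  [54, -80, -125],
  [71, -105, -125],
  [85, -125, -125],
], grip=[0.4, 0.4, 0.4, 0.4, 0.4, 0.4, 0.4, 0.4, 0.4, 0.4, 0.4, 0.4], spin=[0, 0, 0, 0, 0, 0, 0.03, 0.12, 0.24, 0.36, 0.48, 0.6])

```text
time: 10.15
tool_pos: [512.4, -189.2, 151.0]
ee_rot: [-3.14, -0.0, 0.966]
wrist_force: [0.2, -0.1, -2.4]
width: 45.5
gripper_force: 42.1
```

Emit:
arm_command([
  [0, -8, 0],
  [0, -15, 0],
  [0, -15, 0],
  [0, -15, 5],
  [0, -15, 15],
  [0, -15, 30],
  [0, -15, 50],
  [0, -15, 75],
  [0, -15, 95],
  [0, -15, 110],
  [0, -15, 116],
  [0, -15, 118],
], grip=[0.4, 0.4, 0.4, 0.4, 0.4, 0.4, 0.4, 0.4, 0.4, 0.4, 0.4, 0.4], spin=[0.12, 0.25, 0.38, 0.51, 0.64, 0.77, 0.88, 0.94, 0.966, 0.966, 0.966, 0.966])

```text
time: 11.35
tool_pos: [501.6, -181.7, 33.2]
ee_rot: [-3.142, 0.0, 0.005]
wrist_force: [0.7, 0.1, -4.0]
width: 45.6
gripper_force: 42.3
```

Emit:
arm_command([
  [0, 0, 2],
  [0, 0, 4],
  [0, 0, 6],
  [0, 0, 8],
  [0, 0, 9],
  [0, 0, 10],
  [0, 0, 10],
], grip=[0.4, 0.4, 0.4, 0.4, 0.4, 0.4, 0.4], spin=[0, 0, 0, 0, 0, 0, 0])

```text
time: 12.05
tool_pos: [501.8, -181.6, 23.7]
ee_rot: [-3.141, -0.0, 0.005]
wrist_force: [-3.6, 1.2, 3.6]
width: 44.9
gripper_force: 43.3
```

Emit:
arm_command([
  [0, 0, 0],
  [0, 0, 0],
  [0, 0, 0],
  [0, 0, 0],
  [0, 0, -20],
  [0, 0, -60],
  [0, 0, -90],
  [0, 0, -90],
  [0, 0, -90],
  [0, 0, -90],
  [0, 0, -90],
  [0, 0, -90],
], grip=[1, 1, 1, 1, 1, 1, 1, 1, 1, 1, 1, 1], spin=[0, 0, 0, 0, 0, 0, -0.1, -0.24, -0.38, -0.52, -0.66, -0.8])

```text
time: 13.25
tool_pos: [501.7, -181.6, 113.4]
ee_rot: [3.141, -0.0, 0.81]
wrist_force: [0.1, -0.7, 0.1]
width: 85.0
gripper_force: 0.0
```

Emit:
arm_command([
  [0, 0, 0],
  [0, 0, 0],
  [0, 0, 0],
  [0, 0, 0],
  [0, 0, 0],
  [0, 0, 0],
  [0, 0, 0],
  [0, 0, 0],
], grip=[1, 1, 1, 1, 1, 1, 1, 1], spin=[-0.14, -0.28, -0.42, -0.56, -0.7, -0.766, -0.766, -0.766])

```text
time: 14.05
tool_pos: [501.7, -181.7, 113.3]
ee_rot: [3.142, -0.0, 1.568]
wrist_force: [-0.2, -0.2, -0.3]
width: 85.2
gripper_force: 0.0
```

```bash
python3 - <<'E'
from h import *
P=viewer.camera_params("wrist");im=viewer.camera("wrist");cv2.imwrite("pics/w3.png",im);np.save("w3.npy",P,allow_pickle=True)
s=manip.observe();print(s["tool_pos"],s["ee_rot"],s["width"],np.round(s["joints"],2));print(proj(P,(501.7,-181.6,56)))
E
```

```text
[ 501.70780597 -181.68041934  113.32073836] [3.14159020e+00 5.65346466e-05 1.56849231e+00] 85.5530652077535 [-0.45  0.25  0.81  1.92 -0.2   1.06  0.45]
[325.44427478 259.23571299]
```

View pics/w3.png

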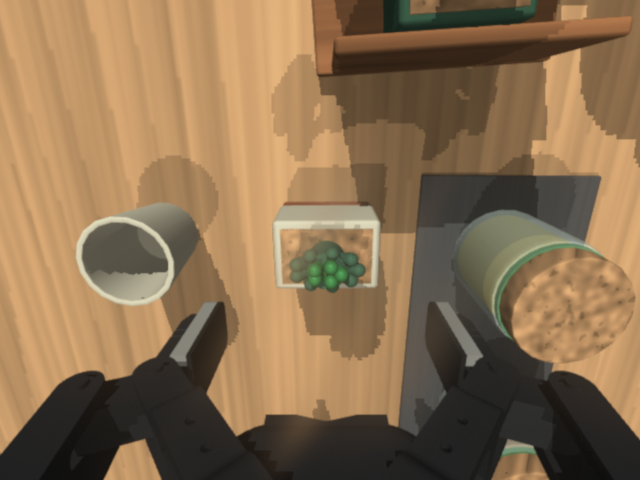

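The wrist view shows the pot centred at about (326,256), with its long axis along the finger line. I'm regrasping it by its ends.

Emit:
arm_command([
  [0.5, 0.5, 20],
  [1, 0.5, 50],
  [1, 0.5, 75],
  [1, 0.5, 87],
  [1, 0.5, 92],
  [1, 0.5, 93],
  [1, 0.5, 93],
  [1, 0.5, 93],
  [1, 0.5, 93],
  [1, 0.5, 93],
  [1, 0.5, 93],
  [1, 0.5, 93],
], grip=[1, 1, 1, 1, 1, 1, 0.6, 0.6, 0.6, 0.6, 0.6, 0.6], spin=[0, 0, 0, 0, 0, 0, 0, 0, 0, 0, 0, 0], force=40)

```text
time: 15.3
tool_pos: [502.9, -180.9, 21.5]
ee_rot: [3.14, -0.0, 1.571]
wrist_force: [-0.8, 0.9, 7.5]
width: 65.4
gripper_force: 45.5
```

Emit:
arm_command([
  [0, 0, -8],
  [0, 0, -30],
  [0, 0, -60],
  [0, 0, -95],
  [0, 0, -125],
  [5, 2, -145],
  [20, 6, -150],
  [45, 13, -150],
  [75, 21, -150],
  [105, 30, -150],
  [135, 38, -150],
  [165, 47, -150],
], grip=[0.6, 0.6, 0.6, 0.6, 0.6, 0.6, 0.6, 0.6, 0.6, 0.6, 0.6, 0.6], spin=[0, 0, 0, 0, 0, 0, 0, -0.02, -0.04, -0.057, -0.057, -0.057])

```text
time: 16.5
tool_pos: [549.0, -14.5, 170.7]
ee_rot: [-3.142, -0.0, 1.627]
wrist_force: [0.2, -0.2, -4.0]
width: 65.3
gripper_force: 46.5
```

```bash
python3 - <<'E'
from h import *
viewer.camera("wrist");viewer.camera("wrist")
P=viewer.camera_params("wrist");im=viewer.camera("wrist");cv2.imwrite("pics/w4.png",im);np.save("w4.npy",P,allow_pickle=True)
s=manip.observe();print(s["tool_pos"],s["ee_rot"],s["width"],s["wrist_force"]);print(proj(P,(563,29,14)))
E
```

```text
[549.28171148 -13.06319574 170.34456653] [-3.14110480e+00 -1.60565679e-04  1.63180945e+00] 65.08842992595761 [-0.58922027 -1.07070571 -3.52721111]
[343.78541796 172.59532734]
```

View pics/w4.png

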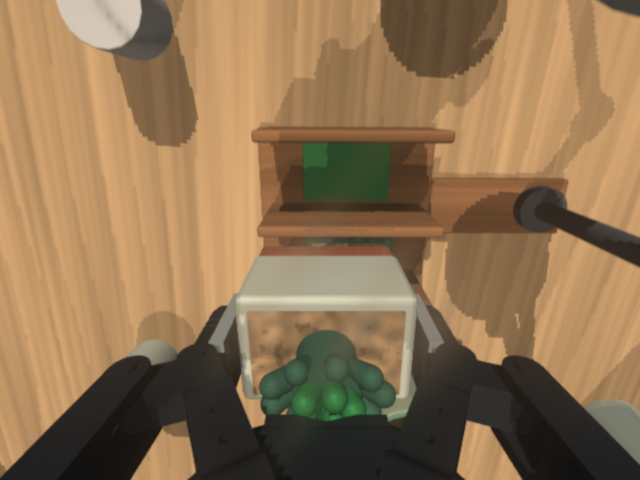

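```bash
python3 - <<'E'
from h import *
P=np.load("w4.npy",allow_pickle=True).item();im=cv2.imread("pics/w4.png").astype(int)
col=im[:,346:354].mean(1).astype(int)
print("col",[(r,*col[r]) for r in range(124,148)]);print([(r,*col[r]) for r in range(196,242)])
for r in (160,185): 
    w=im[r-2:r+3].mean(0);g=(w[:,1]-w[:,2]);x=np.where(g[250:460]>0)[0]+250;print(r,x.min(),x.max(),ray(P,(x.min(),r),14),ray(P,(x.max()+1,r),14))
E
```

```text
col [(124, np.int64(81), np.int64(118), np.int64(151)), (125, np.int64(79), np.int64(115), np.int64(147)), (126, np.int64(71), np.int64(105), np.int64(139)), (127, np.int64(60), np.int64(90), np.int64(126)), (128, np.int64(53), np.int64(82), np.int64(120)), (129, np.int64(56), np.int64(87), np.int64(127)), (130, np.int64(62), np.int64(97), np.int64(142)), (131, np.int64(67), np.int64(105), np.int64(154)), (132, np.int64(67), np.int64(105), np.int64(154)), (133, np.int64(64), np.int64(100), np.int64(146)), (134, np.int64(62), np.int64(96), np.int64(141)), (135, np.int64(60), np.int64(93), np.int64(136)), (136, np.int64(58), np.int64(90), np.int64(132)), (137, np.int64(56), np.int64(87), np.int64(128)), (138, np.int64(54), np.int64(85), np.int64(125)), (139, np.int64(52), np.int64(82), np.int64(119)), (140, np.int64(48), np.int64(74), np.int64(108)), (141, np.int64(40), np.int64(63), np.int64(89)), (142, np.int64(35), np.int64(57), np.int64(68)), (143, np.int64(36), np.int64(62), np.int64(52)), (144, np.int64(38), np.int64(68), np.int64(43)), (145, np.int64(39), np.int64(70), np.int64(
[... 1879 characters left out ...]
p.int64(154)), (232, np.int64(71), np.int64(108), np.int64(156)), (233, np.int64(70), np.int64(106), np.int64(153)), (234, np.int64(68), np.int64(103), np.int64(149)), (235, np.int64(65), np.int64(97), np.int64(140)), (236, np.int64(56), np.int64(83), np.int64(116)), (237, np.int64(47), np.int64(66), np.int64(82)), (238, np.int64(45), np.int64(59), np.int64(57)), (239, np.int64(45), np.int64(59), np.int64(52)), (240, np.int64(46), np.int64(60), np.int64(52)), (241, np.int64(47), np.int64(61), np.int64(53))]
160 303 389 [528.01741145  37.31244602  14.        ] [600.85107109  41.96094316  14.        ]
185 303 388 [528.92500627  16.20362953  14.        ] [602.57532789  20.89901586  14.        ]
```

```bash
python3 - <<'E'
from h import *
P=np.load("w4.npy",allow_pickle=True).item()
print(-np.array(P["camera_from_world"])[:3,:3].T@np.array(P["camera_from_world"])[:3,3])
for n,u,v,z in(("Linner",350,141,84),("Louter?",350,130,84),("Minner",350,226,84),("Mouter",350,236.3,84),("matnear",350,200.5,14)):print(n,ray(P,(u,v),z).round(1))
# pot rim in hand, z = TCP-21.5+56
for u,v in((240,308),(413,306)):print(ray(P,(u,v),170.34+34.5).round(1))
E
```

```text
[544.6994749   72.839747   311.29661026]
Linner [561.   59.4  84. ]
Louter? [560.4  66.   84. ]
Minner [565.8   3.4  84. ]
Mouter [566.5  -4.   84. ]
matnear [570.3   5.2  14. ]
[519.1   8.3 204.8]
[578.8  12.9 204.8]
```

The wrist view shows the mat spanning columns 303–389, with the bay walls' inner top edges at rows 141 and 226. The bay centre is about (564.5, 31). I move over it and lower the pot.

Emit:
arm_command([
  [15, 6, 0],
  [30, 12, 0],
  [40, 16, 0],
  [43, 17.7, 0],
  [43, 17.7, 10],
  [43, 17.7, 25],
  [43, 17.7, 35],
  [43, 17.7, 35],
], grip=[0.6, 0.6, 0.6, 0.6, 0.6, 0.6, 0.6, 0.6], spin=[0, 0, 0, 0, 0, 0, 0, 0])

```text
time: 17.45
tool_pos: [562.9, 27.6, 133.0]
ee_rot: [-3.138, 0.001, 1.627]
wrist_force: [-0.2, -0.1, -4.2]
width: 65.2
gripper_force: 46.3
```

```bash
python3 - <<'E'
from h import *
P=viewer.camera_params("wrist");im=viewer.camera("wrist");np.save("w5.npy",P,allow_pickle=True)
s=manip.observe();print(s["tool_pos"],s["ee_rot"],s["wrist_force"])
cv2.imwrite("pics/w5.png",im)
E
```

```text
[563.59468591  27.68807505 134.09042776] [-3.13933322e+00  7.50420909e-04  1.62686004e+00] [ 0.76917368 -0.39331353 -3.90273175]
```

View pics/w5.png

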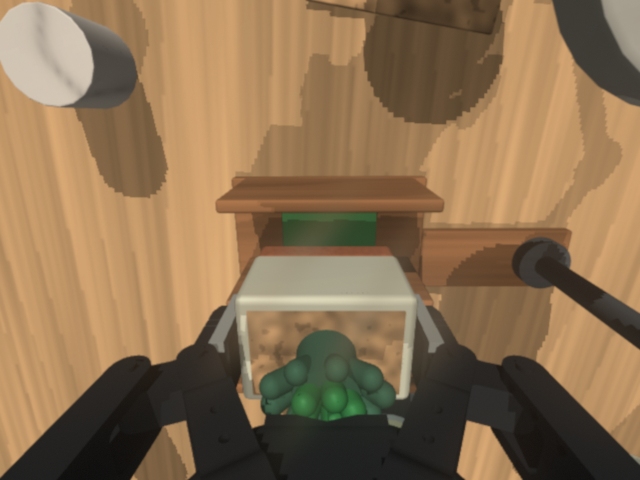

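```bash
python3 - <<'E'
from h import *
P=np.load("w5.npy",allow_pickle=True).item();im=cv2.imread("pics/w5.png").astype(int)
print(im[170:216,325:335].mean(1).sum(1).astype(int))
for v in (195,197,200,210,211.5): print(v,ray(P,(330,v),84).round(1))
w=im[225:240].mean(0);g=w[:,1]-w[:,2];x=np.where(g[260:400]>0)[0]+260;print(x.min(),x.max(),ray(P,(x.min(),232),14),ray(P,(x.max()+1,232),14))
print([ray(P,p,134+34.5).round(1) for p in((240,308),(413,306))])
E
```

```text
[343 343 343 342 341 327 295 281 269 255 250 245 244 247 251 254 255 258
 258 258 265 267 265 264 260 255 256 264 271 294 323 332 320 304 294 288
 282 278 273 268 254 231 214 221 232 233]
195 [563.   69.7  84. ]
197 [563.   68.5  84. ]
200 [563.1  66.9  84. ]
210 [563.5  61.1  84. ]
211.5 [563.5  60.3  84. ]
283 375 [529.43330742  22.85812258  14.        ] [602.23401395  27.03446425  14.        ]
[array([532.7,  46.9, 168.5]), array([591.8,  51.1, 168.5])]
```

The wrist view shows the mat at columns 283–376 and the bay wall's inner edge at row 211. The pot needs about +2 mm in x and +4 mm in y. I correct that and descend.

Emit:
arm_command([
  [2, 1, 0],
  [3.9, 1.9, 0],
  [3.9, 1.9, 10],
  [3.9, 1.9, 22],
  [3.9, 1.9, 36],
  [3.9, 1.9, 50],
  [3.9, 1.9, 64],
  [3.9, 1.9, 76],
  [3.9, 1.9, 84],
  [3.9, 1.9, 88],
], grip=[0.6, 0.6, 0.6, 0.6, 0.6, 0.6, 0.6, 0.6, 0.6, 0.6], spin=[0, 0, 0, 0, 0, 0, 0, 0, 0, 0])

```text
time: 18.5
tool_pos: [565.8, 32.2, 46.3]
ee_rot: [-3.141, 0.0, 1.628]
wrist_force: [-0.1, -1.2, -5.1]
width: 65.8
gripper_force: 46.5
```

Emit:
arm_command([
  [-0.3, -0.3, 2],
  [-0.3, -0.3, 4],
  [-0.3, -0.3, 6],
  [-0.3, -0.3, 8],
  [-0.3, -0.3, 9],
  [-0.3, -0.3, 10],
  [-0.3, -0.3, 11],
  [-0.3, -0.3, 11],
], grip=[0.6, 0.6, 0.6, 0.6, 0.6, 0.6, 0.6, 0.6], spin=[0, 0, 0, 0, 0, 0, 0, 0])

```text
time: 19.3
tool_pos: [565.8, 32.0, 36.2]
ee_rot: [-3.141, 0.0, 1.628]
wrist_force: [0.8, -0.6, -3.5]
width: 65.4
gripper_force: 46.5
```

Emit:
arm_command([
  [0, 0, 0.6],
  [0, 0, 1.2],
  [0, 0, 1.8],
  [0, 0, 1.8],
], grip=[0.6, 0.6, 0.6, 0.6], spin=[0, 0, 0, 0])

```text
time: 19.7
tool_pos: [565.9, 32.0, 35.5]
ee_rot: [-3.142, -0.001, 1.628]
wrist_force: [-6.0, 0.3, 9.6]
width: 65.4
gripper_force: 48.0
```

Contact confirmed. I release slowly and rise.

Emit:
arm_command([
  [0, 0, 0],
  [0, 0, 0],
  [0, 0, 0],
  [0, 0, 0],
  [0, 0, 0],
  [0, 0, -10],
  [0, 0, -40],
  [0, 0, -85],
  [0, 0, -130],
  [0, 0, -175],
  [0, 0, -220],
  [0, 0, -255],
], grip=[0.8, 0.9, 1, 1, 1, 1, 1, 1, 1, 1, 1, 1], spin=[0, 0, 0, 0, 0, 0, 0, 0, 0, 0, 0, 0])

```text
time: 20.9
tool_pos: [566.0, 31.5, 293.3]
ee_rot: [3.139, -0.001, 1.627]
wrist_force: [0.4, -0.1, 0.6]
width: 85.4
gripper_force: 0.0
```

```bash
python3 - <<'E'
from h import *
viewer.camera("wrist")
P=viewer.camera_params("wrist");im=viewer.camera("wrist");t=viewer.camera("top")
s=manip.observe();print(s["tool_pos"],s["ee_rot"])
cv2.imwrite("pics/w6.png",im);cv2.imwrite("pics/t6.png",t);np.save("w6.npy",P,allow_pickle=True)
u,v=proj(P,(565.5,31.5,70)).astype(int);print(u,v)
u0,v0=max(u-130,0),max(v-97,0);print(u0,v0)
cv2.imwrite("pics/w6c.png",cv2.resize(im[v0:v0+195,u0:u0+260],None,fx=3,fy=3,interpolation=cv2.INTER_CUBIC))
E
```

```text
[566.97975774  31.71644742 292.58667247] [ 3.13674641e+00 -1.28523552e-03  1.62733376e+00]
321 198
191 101
```

View pics/w6c.png

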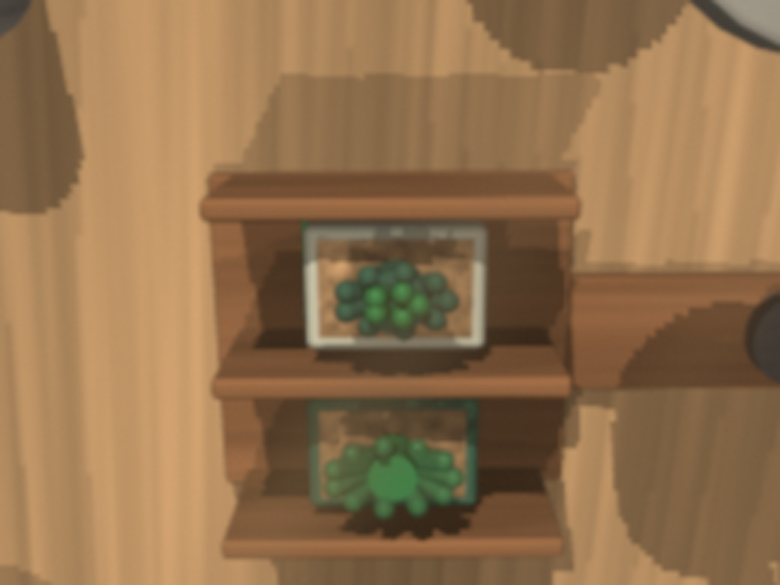

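```bash
python3 - <<'E'
from h import *
P=np.load("w6.npy",allow_pickle=True).item()
q=lambda u,v,z:ray(P,(191+(u+.5)/3-.5,101+(v+.5)/3-.5),z).round(1)
for n,u,v,z in(("p",305,226,70),("p",486,226,70),("p",484,348,70),("p",310,348,70),("Lin l",203,219,84),("Lin r",578,219,84),("Min l",216,377,84),("Min r",569,377,84),("Mout",390,397,84)):print(n,q(u,v,z))
E
```

```text
p [533.8  53.6  70. ]
p [597.5  57.1  70. ]
p [600.4  12.6  70. ]
p [536.8   9.1  70. ]
Lin l [500.4  56.4  84. ]
Lin r [627.1  63.4  84. ]
Min l [504.8   0.7  84. ]
Min r [630.    7.4  84. ]
Mout [566.8  -3.5  84. ]
```

The wrist crop shows the white pot standing square on the mat, rim (305,226)–(486,348), within about 1.5 mm of the bay centre. Now back to the lamp knob.

Emit:
arm_command([
  [20, 17, 0],
  [48, 40, 0],
  [78, 65, 0],
  [108, 90, 0],
  [125, 104, 0],
  [131, 108, 0],
  [131, 108, 0],
  [131, 108, 0],
], grip=[0.7, 0.7, 0.7, 0.7, 0.7, 0.7, 0.7, 0.7], spin=[-0.04, -0.12, -0.2, -0.28, -0.339, -0.339, -0.339, -0.339])

```text
time: 21.85
tool_pos: [665.8, 167.2, 289.4]
ee_rot: [-3.141, 0.001, 1.964]
wrist_force: [-0.8, -0.7, 0.1]
width: 59.8
gripper_force: 0.0
```

```bash
python3 - <<'E'
from h import *
P=viewer.camera_params("wrist");im=viewer.camera("wrist");s=manip.observe();print(s["tool_pos"],s["ee_rot"])
hsv=cv2.cvtColor(im,cv2.COLOR_BGR2HSV);g=im.max(2)
u,v=proj(P,(667.6,168.4,215)).astype(int);print("exp",u,v)
k=(g<90);w=np.zeros_like(k);w[v-45:v+40,u-35:u+35]=1
for a,r,c in blobs(k&w,150): 
    x,y,ww,hh=cv2.boundingRect(c);print(a,(x,y,ww,hh),ray(P,(x+ww/2,y+hh-ww/2),215).round(1))
m=(hsv[...,1]<60)&(g>110);w=np.zeros_like(m);w[v-110:v+70,u-80:u+80]=1
for a,r,c in blobs(m&w,2000):
    e=cv2.fitEllipse(cv2.convexHull(c));print(e,ray(P,e[0],173).round(1))
E
```

```text
[665.86034107 167.0266681  289.82157493] [-3.14145563e+00  4.25351664e-04  1.96360306e+00]
exp 328 248
501.0 (319, 226, 28, 38) [671.  168.5 215. ]
((328.131103515625, 235.4772186279297), (123.82039642333984, 156.339111328125), 2.7021586894989014) [669.9 163.5 173. ]
```

Emit:
arm_command([
  [0.4, 2.5, 0],
  [0.4, 2.5, 35],
  [0.4, 2.5, 70],
  [0.4, 2.5, 94],
  [0.4, 2.5, 102],
  [0.4, 2.5, 103],
  [0.4, 2.5, 103],
  [0.4, 2.5, 103],
  [0.4, 2.5, 103],
  [0.4, 2.5, 103],
  [0.4, 2.5, 103],
], grip=[0.7, 0.7, 0.7, 0.7, 0.7, 0.7, 0.2, 0.2, 0.2, 0.2, 0.2], spin=[0, 0, 0, 0, 0, 0, 0, 0, 0, 0, 0], force=20)

```text
time: 23.0
tool_pos: [669.1, 170.3, 188.2]
ee_rot: [3.139, 0.0, 1.967]
wrist_force: [-1.7, -0.7, 7.1]
width: 23.4
gripper_force: 21.2
```

Emit:
arm_command([
  [0, -1.7, -1],
  [-0.1, -5.2, -2],
  [-0.3, -10.4, -2],
  [-0.9, -17.3, -2],
  [-1.9, -25.9, -2],
  [-3.4, -34.4, -2],
  [-5.4, -42.8, -2],
  [-7.7, -51.1, -2],
  [-10.5, -59.3, -2],
  [-13.7, -67.4, -2],
  [-17.2, -75.2, -2],
  [-21.2, -82.9, -2],
], grip=[0.2, 0.2, 0.2, 0.2, 0.2, 0.2, 0.2, 0.2, 0.2, 0.2, 0.2, 0.2], spin=[-0.01, -0.03, -0.06, -0.1, -0.15, -0.2, -0.25, -0.3, -0.35, -0.4, -0.45, -0.5])

```text
time: 24.2
tool_pos: [599.5, 118.2, 188.3]
ee_rot: [-3.141, 0.0, 2.47]
wrist_force: [2.4, -1.2, -3.1]
width: 23.2
gripper_force: 20.4
```

Emit:
arm_command([
  [-0.2, -8.6, 0],
  [-0.9, -17.3, 0],
  [-1.9, -25.9, 0],
  [-3.4, -34.4, 0],
  [-5.4, -42.8, 0],
  [-7.7, -51.1, 0],
  [-10.5, -59.3, 0],
  [-13.7, -67.4, 0],
  [-17.2, -75.2, 0],
  [-21.2, -82.9, 0],
  [-24, -87.8, 0],
  [-25.5, -90.4, 0],
], grip=[0.2, 0.2, 0.2, 0.2, 0.2, 0.2, 0.2, 0.2, 0.2, 0.2, 0.2, 0.2], spin=[-0.05, -0.1, -0.15, -0.2, -0.25, -0.3, -0.35, -0.4, -0.45, -0.5, -0.53, -0.55])

```text
time: 25.4
tool_pos: [562.2, 31.8, 188.2]
ee_rot: [3.141, -0.002, 3.018]
wrist_force: [-3.6, 0.0, -0.7]
width: 23.0
gripper_force: 20.6
```

Emit:
arm_command([
  [0, 0, 0],
  [0, 0, 0],
  [0, 0, 0],
  [0, 0, 0],
  [0, 0, 0],
  [0, 0, -25],
  [0, 0, -65],
  [0, 0, -105],
  [0, 0, -110],
  [0, 0, -110],
], grip=[0.2, 0.2, 0.5, 0.7, 0.7, 0.7, 0.7, 0.7, 0.7, 0.7], spin=[0, 0, 0, 0, 0, 0, 0, 0, 0, 0])

```text
time: 26.4
tool_pos: [564.3, 32.4, 299.8]
ee_rot: [3.141, 0.003, 3.017]
wrist_force: [-1.0, -0.3, -0.7]
width: 59.7
gripper_force: 0.0
```

```bash
python3 - <<'E'
from h import *
P=viewer.camera_params("wrist");im=viewer.camera("wrist");s=manip.observe();print(s["tool_pos"],s["ee_rot"],s["width"])
hsv=cv2.cvtColor(im,cv2.COLOR_BGR2HSV);g=im.max(2)
u,v=proj(P,(562,32,215)).astype(int);print("exp",u,v)
m=(hsv[...,1]<60)&(g>110);w=np.zeros_like(m);w[150:300,255:395]=1
for a,r,c in blobs(m&w,2000):
    e=cv2.fitEllipse(cv2.convexHull(c));print(e,ray(P,e[0],173).round(1))
k=g<100;w=np.zeros_like(k);w[205:285,295:355]=1
for a,r,c in blobs(k&w,200):
    x,y,ww,hh=cv2.boundingRect(c);print((x,y,ww,hh),ray(P,(x+ww/2,y+hh-ww/2),215).round(1))
Q=viewer.camera_params("top");t=viewer.camera("top");cv2.imwrite("pics/t7.png",t)
sc=viewer.camera("scene");cv2.imwrite("pics/s7.png",sc)
# compare top views before/after for head location
for n in("top0","t7"):
    i=cv2.imread(f"pics/{n}.png");h=cv2.cvtColor(i,cv2.COLOR_BGR2HSV);m=(h[...,1]<60)&(i.max(2)>130);w=np.zeros_like(m);w[205:265,285:345]=1
    for a,r,c in blobs(m&w,150): e=cv2.minEnclosingCircle(c);print(n,a,e)
cv2.imwrite("pics/fin.png",np.hstack([cv2.resize(cv2.imread("pics/t7.png")[140:340,150:500],(450,257)),cv2.resize(sc[180:350,140:490],(350,257))]))
E
```

```text
[563.62498301  32.42810926 298.28869682] [3.14140155e+00 3.96318446e-04 3.01704589e+00] 59.94151214728679
exp 323 238
((325.0796203613281, 226.19754028320312), (119.13746643066406, 137.44903564453125), 1.762494444847107) [566.4  32.8 173. ]
(315, 219, 27, 37) [565.2  35.3 215. ]
top0 1528.0 ((315.37738037109375, 230.6035919189453), 26.446327209472656)
```

View pics/fin.png

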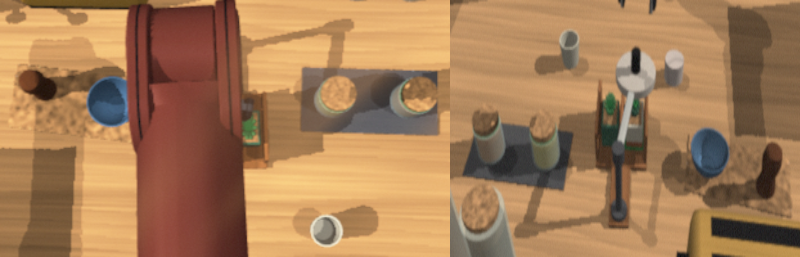

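Final view: everything stands in place. The wrist fit puts the head centre at (566.4, 32.8) and the pot at (567.1, 33.1), and the gripper is clear. Handing in.

```bash
python3 -c "
from plant import manip
print(manip.hand_in())"
```

```text
the job is handed in; nothing more can be done
None
```

Job handed in: the pot stands on the green mat about 1–2 mm from the bay's centre, the lamp head is back within about 1 mm of directly over it by the wrist camera, and I saw nothing else moved in the final views, taken at about 26 s of the 72 s allowed.

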